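# Pack the bead jar and snap the tile carton shut

## Task

Stand the small lidded jar of beads upright on the floor of the empty half of the open cardboard carton and let go of it. Then fold the carton's flap over and press its free edge down until the tab snaps in behind the opposite rim, so that the carton stays shut by itself. Leave all the other things on the table where they are.

Things in the scene. Friction and masses are not known exactly. Their poses are not given: they have to be found in the camera images.
- jar: Squat round glass jar with an aluminium lid, filled with reddish-brown beads, standing upright on the table to the left: diameter 44 mm (lid 45 mm), height 48 mm, about 140 g. Origin at the centre of its underside, z up. It swaps places at random with the can and the tape roll; the three stand 100 mm or more apart, centre to centre.
- carton: Small open kraft cardboard carton, fixed, 164 (x) by 170 (y) by 80 (z) mm, walls 5 mm, floor 4 mm. Origin at the centre of its underside, z up. Yawed by up to 0.3 rad. A 50 mm high divider along y at x = +12 mm parts it: the +x half (away from the robot) holds two stacks of white tiles up to z = 46, the -x half is empty. Flap hinged on the top of its -y wall, rim on its +y wall.
- empty_half (a point): Centre of the inner floor of the carton's empty half (carton frame x = -33, y = +5, z = 4 mm), where the jar's underside belongs. The empty half measures 87 mm (x) by 160 mm (y) inside. Axes as the carton's.
- rim (a point): Middle of the carton's +y rim: top inner edge of that wall, 80 mm above the table (carton frame x = 0, y = +80, z = 80 mm). A 6 mm round bead, half of it standing out into the carton, runs along this edge; the flap's tab snaps under it. Axes as the carton's.
- flap_hinge (a point): Middle of the flap's hinge line, on top of the carton's -y wall (carton frame x = 0, y = -83, z = 80 mm), along the carton's x. Its axes turn with the flap: y points from the hinge to the flap's free edge, z out of the face that is on top when the carton is shut.
- flap (a joint): Flap angle, rad: 0 = shut and level, 1.57 = upright; starts at 1.65 to 2.1, leaning out to -y. Stiff card 164 mm wide (x), 166 mm from hinge to free edge, its outer face 5 mm from the hinge plane, 100 g. The crease is springy: let go before the tab has snapped in, it swings open again to about 1 rad; 1 to 2 N at the free edge swings it.
- flap_press (a point): Point on the flap's outer face (on top when shut), 150 mm from the hinge, midway along its width, straight above the tab: the place to press. Axes as flap_hinge.
- tab_ridge (a point): Middle of the ridge on the tab: a springy tongue 90 mm wide, 24 mm long, square to the flap's inner face near its free edge, with a 5 mm round ridge 9.5 mm from the flap, 160 mm from the hinge. Pressed down, the ridge passes the rim's bead against about 5 N, in the last 15 mm of the free edge's travel; snapped in, it lies about 8 mm below the rim and the flap is level (joint under 0.02).
- can: Bystander: plain aluminium can with a paper label, 60 mm across, 80 mm tall, upright; origin at the centre of its underside.
- tape: Bystander: roll of paper tape lying flat, 92 mm across, 24 mm high; origin at the centre of its underside.
- tiles_white: Bystander: stack of white tiles, 90 by 90 by 35 mm, beyond the carton; origin at the centre of its underside.
- tiles_dark: Bystander: stack of dark tiles, 90 by 90 by 28 mm, to the right; origin at the centre of its underside.
- spreader: Bystander: a spatula lying flat on the right near the robot.
- glue: Bystander: white glue bottle, 64 mm across, 170 mm tall, to the right; origin at the centre of its underside.
Things that resemble listed ones, but are neither listed nor needed, are in the scene too. Of the things that look like the jar, take the one that is farthest to the robot's right at the start.

How it is judged:
By the outcome, as a careful person would: the job done as asked, in the order asked, and still so for the second after the job is handed in, with the robot touching nothing.
It also fails if it takes over 53 s, if anything falls off the work surface, if the arm or the gripper's body presses on something with over 40 N, if the wrist force passes 120 N, or if a joint passes its speed limit or range.

## Robot

A 7-joint arm with a two-finger parallel gripper is mounted at the origin on the work surface. World frame = base frame: x ahead of the robot, y to its left, z up, the work surface at z = 0. Lengths are in m, angles in rad, forces in N, time in s.
With the tool pointing down it reaches from about 0.425 to 0.875 m from the base axis. Payload 9.9 kg.
Tool frame: the origin (TCP) lies at the very end of the fingers, on their centre line; the grasp point (between the pads) lies 19 mm behind it; z points along the fingers, y is the line along which they close (so a half turn about z gives the same grasp; the last joint's range is limited). The gripper opens to 85 mm and grips with 20 to 120 N. Pads are 22 mm wide; open, the fingers measure 114 mm over their backs; the gripper's body (76 mm by 85 mm) begins 54 mm behind the grasp point. The pads swing forward as they close: fully open they stand 13 mm farther back than shut.
Start: joints at [-1.359, 0.576, 0.025, 1.437, -0.015, 1.129, -0.057], TCP at [0.197, 0.646, 0.231] pointing down, gripper open.
Joint ranges: [-2.76, 2.76], [-0.34, 2.15], [-1.52, 1.57], [0.19, 2.46], [-1.09, 4.23], [0.17, 1.99], [-2.82, 2.82]. Speed limits (rad/s): [2.22, 2.22, 3.01, 3.01, 3.14, 3.14, 3.14].

## Interface

Orientations are given as [roll, pitch, yaw] about the fixed x, y, z axes, in that order (R = Rz(yaw) Ry(pitch) Rx(roll)).
In Python, from bench import state, grab_frame, job gives the robot as it stands. The module is installed in compiled form; this text tells all that it offers.
- The arm moves only by the tool carry_out, never from a script. Its argument "moves" is a list of rows, each a list of 6 numbers: the shift along the world's x, y, z in mm, then the turn, a rotation vector about the world's x, y, z in degrees. A call has 1 to 5 rows; each row shifts and turns the commanded pose from where the row before left it; what a row does not reach is not made up. A row lasts 1/10 s, in which the tool goes at most 50 mm and 8.59 degrees, less where a joint would pass 70% of its speed; a pose out of reach is approached as far as the arm can. A call with a gripper value outside its range is refused whole. "claw" is the closure, from 0 (fully open) to 1 (shut), set as the call begins (left out, the last holds). The fingers move at their own pace and stop on an object; "grip_force" is the grip in N (left out, the last holds). Time passes only in rows, so rows that do not move let the fingers close. It gives the time, the measured TCP pose, the force, the opening and the grip force at its end, in the units of the state.
- state(): the state, without advancing time (a new reading comes with each control period).
- grab_frame(name): name is "scene" or "top"; returns a dict with "frame" (400x640x3 uint8, red, green, blue), "K" (3x3 intrinsics, pixels), "k1" (the pictures are not rectified: a ray, as slopes to the right and down, at radius r is drawn at 1 + k1 r^2 times it, then the intrinsics apply), "eye" and "attitude" of the camera in the world. Camera axes: x right, y down, z forward; pixel columns grow to the right and rows downward; lengths in m; the calibration is good to about 2 mm. A picture is of the moment at which its call begins. There is no depth.
- job.finish_job(): hands the job in; it is judged then, once.
The state is a dict: "t": time; "joint_positions": joint angles; "joint_vel": joint speeds; "tau": joint torques, N m; "tcp_pos": TCP position; "orientation": TCP orientation; "force": force on the tool from outside, world axes, zero at the start; "moment": the same for the moment, N m; "gripper_width": opening from 0.0 (shut) to 1.0 (fully open); "grip_force": force on a finger pad.
Only numpy, scipy, OpenCV 4.12 (cv2) and the standard library are available. Lean on these libraries where they do the work, as an engineer would, in place of code of your own. Each camera call takes 0.05 s, during which the arm holds its last target. There are 200 camera calls.

## Working session

There is one attempt and no reset: what is moved stays moved. The work goes in short steps, Python scripts to look and compute and a tool call to move; the robot and the scene stay as the last step left them, time stands still between calls to the robot, and variables do not carry over. Pictures are saved under pics/ and viewed, at most 10 in all, crops included, and the job is handed in when it is done.

Besides the shell and the picture viewer there is one more tool, called after ">>>" by a JSON object that holds its "method" and its "body". carry_out: Moves the arm, as the interface text tells. Its arguments: {"type":"object","properties":{"moves":{"type":"array"},"claw":{"type":"number"},"grip_force":{"type":"number"}},"required":["moves"]}

```bash
mkdir -p pics
cat > h.py <<'E'
import numpy as np, cv2
from bench import state, grab_frame, job
from scipy.spatial.transform import Rotation as R
def att(c):
    a=np.array(c["attitude"],float)
    return a if a.shape==(3,3) else R.from_euler('xyz',a).as_matrix()
def ray(c,u,v):
    K=np.array(c["K"]);d=np.array([c["k1"],0,0,0],float)
    p=cv2.undistortPoints(np.array([[[u,v]]],float),K,d)[0,0]
    return np.array(c["eye"]),att(c)@np.array([p[0],p[1],1])
def onz(c,u,v,z):
    e,d=ray(c,u,v);return e+d*(z-e[2])/d[2]
def px(c,P):
    A=att(c);q=A.T@(np.array(P)-np.array(c["eye"]));K=np.array(c["K"])
    return cv2.projectPoints(q.reshape(1,1,3),np.zeros(3),np.zeros(3),K,np.array([c["k1"],0,0,0],float))[0].ravel()
def snap(n,f):
    c=grab_frame(n);cv2.imwrite(f"pics/{f}.png",c["frame"][:,:,::-1]);return c
E
python3 - <<'E'
from h import *
for n in("scene","top"):
    c=snap(n,n+"0");print(n,c["K"],c["k1"],c["eye"],c["attitude"])
print(state())
E
```

```text
scene [[486.58455684   0.         316.30457674]
 [  0.         486.58455684 207.28191308]
 [  0.           0.           1.        ]] 0.009413838293270986 [1.25634608 1.06626399 0.98005514] [-2.18222805 -0.01443757  2.58713967]
top [[369.07174278   0.         316.71270456]
 [  0.         369.07174278 196.89074296]
 [  0.           0.           1.        ]] -0.04008430615029297 [ 0.37692311 -0.03925654  1.0852421 ] [-2.97986965  0.00994382 -1.59895281]
{'t': 0.1, 'joint_positions': array([-1.35879196,  0.57643684,  0.02483892,  1.43784928, -0.01498773,
        1.12899777, -0.05647649]), 'joint_vel': array([-0.00049831, -0.00195217, -0.0001267 , -0.00262172,  0.00023524,
        0.00112663,  0.00088885]), 'tau': array([ 6.19179220e-03, -7.67300034e+01,  2.25790590e+00, -2.86605191e+01,
        1.58470409e-02,  8.60126631e-03,  2.66635311e-05]), 'tcp_pos': array([0.19663999, 0.64528534, 0.23052731]), 'orientation': array([-3.14008821e+00,  8.33736028e-05,  2.84585634e+00]), 'force': array([-0.66643037,  0.32207999,  0.12342494]), 'moment': array([-0.08368133, -0.02911517, -0.03971378]), 'grip_force': 0.0, 'gripper_width': 1.0023523388978648}
```

View pics/scene0.png

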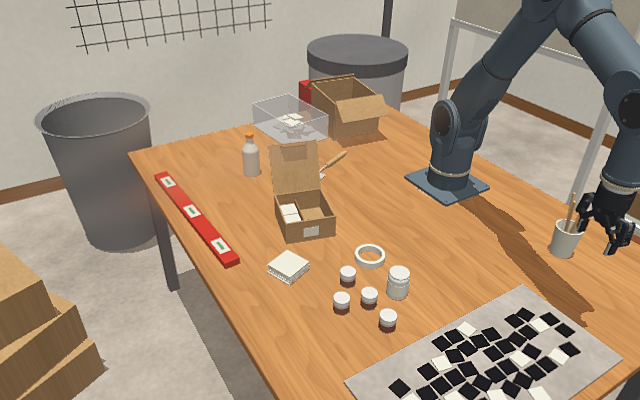

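View pics/top0.png

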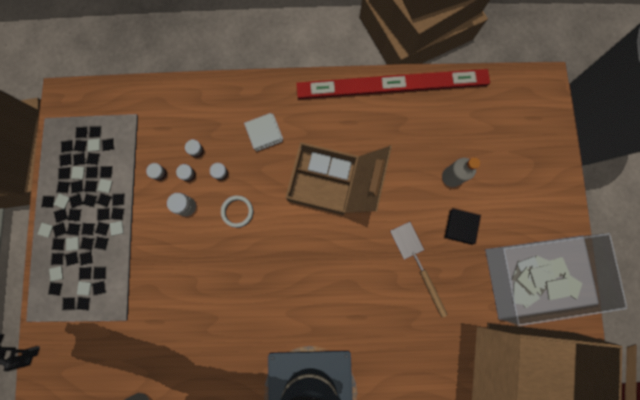

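The scene shows four jar lookalikes; in the top view they sit at (193,148), (155,171), (185,172) and (218,171). The rightmost is (218,171), or (348,273) in the scene view. The carton is around (325,180) with its flap leaning right, and the tape is at (237,211).

Run:
```python
from h import *
a=cv2.imread("pics/top0.png")[130:230,280:400];b=cv2.imread("pics/scene0.png")[130:250,260:350]
a=cv2.resize(a,(480,400),interpolation=cv2.INTER_CUBIC);b=cv2.resize(b,(300,400),interpolation=cv2.INTER_CUBIC)
cv2.imwrite("pics/crop0.png",np.hstack([a,b]))
t=grab_frame("top");s=grab_frame("scene")
for c,x,y in((t,218,171),(s,348,271)):
    f=c["frame"][y-16:y+16,x-16:x+16].astype(int)
    m=((f.min(2)>120)&(f.max(2)-f.min(2)<35)).astype(np.uint8)
    n,l,st,ce=cv2.connectedComponentsWithStats(m)
    k=1+np.argmax(st[1:,4]);u,v=ce[k]+[x-16,y-16]
    print(st[k],u,v,onz(c,u,v,.048), onz(c,u,v,.04))
```

```text
[  8   8  15  14 160] 216.8375 169.84375 [0.63442854 0.25352409 0.048     ] [0.63641462 0.25578223 0.04      ]
[  8  11  16  15 190] 347.4315789473684 272.7421052631579 [0.63803183 0.25908715 0.048     ] [0.63272472 0.25215901 0.04      ]
```

View pics/crop0.png

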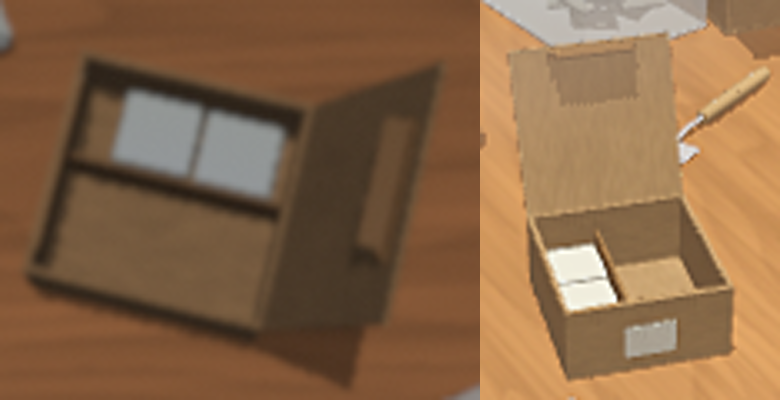

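The crop shows the carton's rim corners in the top view (left panel) at about (86,62), (30,275), (262,333) and (310,108). In the scene view (right panel) they are at (567,318), (732,290), (682,198) and (527,213). The tiles are in the far half and the near half is empty.

Run:
```python
from h import *
t=grab_frame("top");s=grab_frame("scene")
# order: (+x,+y),(-x,+y),(-x,-y),(+x,-y)
T=[(86,62),(30,275),(262,333),(310,108)];S=[(567,318),(732,290),(682,198),(527,213)]
M=np.array([(82,85),(-82,85),(-82,-85),(82,-85)])/1000
for c,Q in((t,[(280+(u-1.5)/4,130+(v-1.5)/4) for u,v in T]),(s,[(260+(u-481.2)/3.333,130+(v-1.2)/3.333) for u,v in S])):
    P=np.array([onz(c,*q,.08)[:2] for q in Q]);print(P.round(4).tolist())
    r=P-P.mean(0);y=np.arctan2((M[:,0]*r[:,1]-M[:,1]*r[:,0]).sum(),(M*r).sum())
    A=np.array([[np.cos(y),-np.sin(y)],[np.sin(y),np.cos(y)]]);print("c",P.mean(0),"yaw",y,"half",P.mean(0)+A@[-.033,.005],"res",(r-M@A.T).round(4).tolist())
# flap free edge: top crop (440,66),(386,322); scene (512,52),(668,36)
for a,b in(((440,66),(512,52)),((386,322),(668,36))):
    e,d=ray(t,280+(a[0]-1.5)/4,130+(a[1]-1.5)/4);e2,d2=ray(s,260+(b[0]-481.2)/3.333,130+(b[1]-1.2)/3.333)
    k=np.linalg.lstsq(np.c_[d,-d2],e2-e,rcond=None)[0];print(e+k[0]*d,e2+k[1]*d2)
st=state();print(st["tcp_pos"],st["orientation"])
```

```text
[[0.6907, 0.006], [0.5394, 0.0479], [0.4945, -0.1104], [0.6523, -0.1506]]
c [ 0.59425241 -0.05178142] yaw -0.2590568532414454 half [ 0.56363439 -0.03849468] res [[-0.0045, -0.0034], [0.0027, -0.0035], [0.0013, 0.0025], [0.0006, 0.0044]]
[[0.6996, 0.0144], [0.5451, 0.0553], [0.5008, -0.1037], [0.6499, -0.1593]]
c [ 0.59883898 -0.0483189 ] yaw -0.29065936761855066 half [ 0.56865608 -0.03407135] res [[-0.0021, 0.0048], [0.0004, -0.0013], [0.0049, 0.0026], [-0.0032, -0.006]]
[ 0.63390874 -0.21256989  0.23352069] [ 0.63271872 -0.21167252  0.23297903]
[ 0.48129608 -0.17243224  0.22957503] [ 0.47876458 -0.17046732  0.22896042]
[0.19671169 0.64555552 0.23099736] [-3.14102316e+00  3.61384388e-07  2.84578698e+00]
```

>>> {"method": "carry_out", "body": {"moves": [[29, -26, 0, 0, 0, 0], [29, -26, 0, 0, 0, 0], [29, -26, 0, 0, 0, 0], [29, -26, 0, 0, 0, 1], [29, -26, 0, 0, 0, 1]], "claw": 0, "grip_force": 40}}

```text
t: 0.8
tcp_pos: [0.3428, 0.5145, 0.2313]
orientation: [3.142, 0.0, 2.882]
force: [0.4, 0.0, 0.1]
gripper_width: 0.997
grip_force: 0.0
```

>>> {"method": "carry_out", "body": {"moves": [[29, -26, 0, 0, 0, 0], [29, -26, 0, 0, 0, 0], [29, -26, 0, 0, 0, 0], [29, -26, 0, 0, 0, 0], [29, -26, 0, 0, 0, 0]]}}

```text
t: 1.3
tcp_pos: [0.4878, 0.3845, 0.2314]
orientation: [3.141, 0.0, 2.881]
force: [0.4, -0.3, -0.5]
gripper_width: 0.999
grip_force: 0.0
```

>>> {"method": "carry_out", "body": {"moves": [[29, -26, 0, 0, 0, 0], [29, -26, 0, 0, 0, 0], [29, -26, 0, 0, 0, 0], [29, -26, 0, 0, 0, 0], [29, -26, 0, 0, 0, 0]]}}

```text
t: 1.8
tcp_pos: [0.6328, 0.2545, 0.2313]
orientation: [3.142, -0.0, 2.881]
force: [-0.5, 0.9, -0.1]
gripper_width: 0.999
grip_force: 0.0
```

>>> {"method": "carry_out", "body": {"moves": [[0, 0, -30, 0, 0, 0], [0, 0, -30, 0, 0, 0], [0, 0, -30, 0, 0, 0], [0, 0, -20, 0, 0, 0], [0, 0, 0, 0, 0, 0]]}}

```text
t: 2.3
tcp_pos: [0.6299, 0.255, 0.1181]
orientation: [-3.138, -0.004, 2.881]
force: [-0.9, -0.2, 0.2]
gripper_width: 1.001
grip_force: 0.0
```

Run:
```python
from h import *
c=snap("scene","s1");t=snap("top","t1");print(state()["tcp_pos"],state()["orientation"],px(c,[.632,.2545,.048]),px(c,[.632,.2545,0]))
a=cv2.resize(c["frame"][170:330,290:430],None,fx=3,fy=3,interpolation=cv2.INTER_CUBIC)
b=cv2.resize(t["frame"][100:240,150:250],None,fx=3,fy=3)
b=cv2.copyMakeBorder(b,0,60,0,0,0)
cv2.imwrite("pics/c1.png",np.hstack([a,b])[:,:,::-1])
```

```text
[0.63193952 0.2557323  0.12166643] [-3.14147216e+00 -3.42247057e-05  2.88066845e+00] [348.26289032 271.03241569] [347.39369367 283.4654856 ]
```

View pics/c1.png

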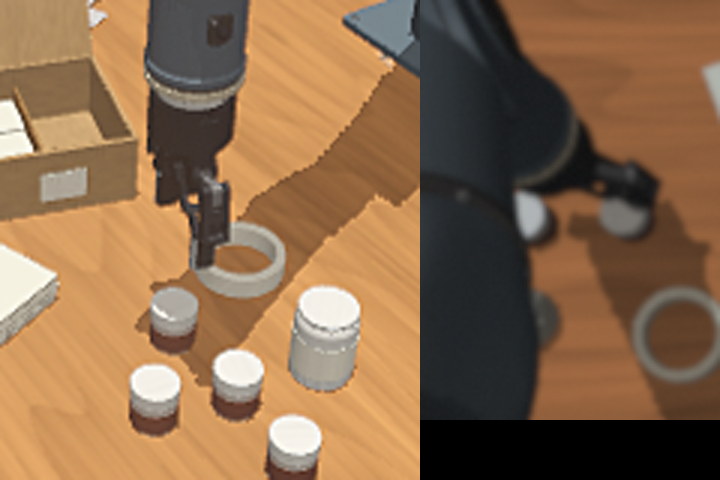

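The jar's lid sits at crop (174,303), which is scene pixel (348,271), exactly where I predicted it for (0.632, 0.2545). I'll descend and grip.

>>> {"method": "carry_out", "body": {"moves": [[1, -1, -30, 0, 0, 0], [0, 0, -30, 0, 0, 0], [0, 0, -30, 0, 0, 0], [0, 0, -21, 0, 0, 0], [0, 0, 0, 0, 0, 0]]}}

```text
t: 2.9
tcp_pos: [0.6319, 0.2545, 0.009]
orientation: [-3.14, -0.002, 2.881]
force: [-0.4, -0.8, -0.2]
gripper_width: 1.001
grip_force: 0.0
```

>>> {"method": "carry_out", "body": {"moves": [[0, 0, 0, 0, 0, 0], [0, 0, 0, 0, 0, 0], [0, 0, 0, 0, 0, 0], [0, 0, 0, 0, 0, 0], [0, 0, 0, 0, 0, 0]], "claw": 1, "grip_force": 40}}

```text
t: 3.4
tcp_pos: [0.6339, 0.255, 0.0124]
orientation: [3.14, 0.002, 2.88]
force: [-1.8, -1.3, 6.7]
gripper_width: 0.515
grip_force: 39.7
```

>>> {"method": "carry_out", "body": {"moves": [[0, 0, 0, 0, 0, 0], [0, 0, 0, 0, 0, 0], [0, 0, 0, 0, 0, 0], [0, 0, 0, 0, 0, 0], [0, 0, 0, 0, 0, 0]]}}

```text
t: 3.9
tcp_pos: [0.6339, 0.255, 0.0124]
orientation: [3.14, 0.002, 2.881]
force: [-0.1, -0.4, 7.4]
gripper_width: 0.513
grip_force: 39.7
```

>>> {"method": "carry_out", "body": {"moves": [[0, 0, 20, 0, 0, 0], [0, 0, 30, 0, 0, 0], [0, 0, 35, 0, 0, 0], [0, 0, 35, 0, 0, 0], [0, 0, 0, 0, 0, 0]]}}

```text
t: 4.4
tcp_pos: [0.6357, 0.2557, 0.1367]
orientation: [3.136, 0.008, 2.88]
force: [0.2, 0.8, -1.6]
gripper_width: 0.513
grip_force: 41.2
```

>>> {"method": "carry_out", "body": {"moves": [[-6, -25, 0, 0, 0, 0], [-7, -30, 0, 0, 0, 0], [-7, -30, 0, 0, 0, 0], [-7, -30, 0, 0, 0, 0], [-7, -30, 0, 0, 0, 0]]}}

```text
t: 4.9
tcp_pos: [0.5982, 0.1085, 0.1304]
orientation: [3.142, 0.0, 2.881]
force: [-0.3, -0.2, -1.7]
gripper_width: 0.51
grip_force: 41.3
```

>>> {"method": "carry_out", "body": {"moves": [[-7, -30, 0, 0, 0, 0], [-7, -30, 0, 0, 0, 0], [-7, -30, 0, 0, 0, 0], [-7, -30, 0, 0, 0, 0], [-6, -26, 0, 0, 0, 0]]}}

```text
t: 5.4
tcp_pos: [0.564, -0.0381, 0.1304]
orientation: [-3.141, 0.0, 2.88]
force: [0.8, 0.0, -1.3]
gripper_width: 0.513
grip_force: 41.3
```

>>> {"method": "carry_out", "body": {"moves": [[0, 0, 0, 0, 0, 0], [0, 0, 0, 0, 0, 0], [0, 0, 0, 0, 0, 0]]}}

```text
t: 5.7
tcp_pos: [0.565, -0.0351, 0.1304]
orientation: [3.141, 0.0, 2.882]
force: [-0.7, -0.9, -2.2]
gripper_width: 0.517
grip_force: 41.3
```

Run:
```python
from h import *
s=state();print(s["tcp_pos"],s["force"],s["gripper_width"])
c=snap("scene","s2");t=snap("top","t2")
a=cv2.resize(c["frame"][110:250,250:350],None,fx=4,fy=4,interpolation=cv2.INTER_CUBIC)
b=cv2.resize(t["frame"][130:270,280:380],None,fx=4,fy=4)
cv2.imwrite("pics/c2.png",np.hstack([a,b])[:,:,::-1])
```

```text
[ 0.56503961 -0.03507743  0.13039194] [-0.66573611 -0.94059743 -2.18620584] 0.5172378617704714
```

View pics/c2.png

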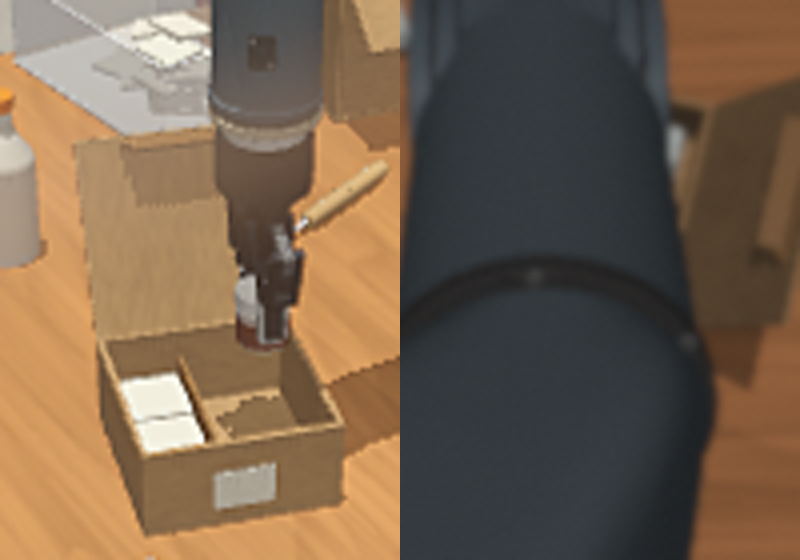

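The jar is held at crop (263,310), above the empty half. I'll lower it now.

>>> {"method": "carry_out", "body": {"moves": [[0, 0, -25, 0, 0, 0], [0, 0, -30, 0, 0, 0], [0, 0, -30, 0, 0, 0], [0, 0, -20, 0, 0, 0], [0, 0, 0, 0, 0, 0]]}}

```text
t: 6.3
tcp_pos: [0.5632, -0.0352, 0.0228]
orientation: [-3.141, -0.005, 2.882]
force: [-0.6, 0.0, -1.0]
gripper_width: 0.513
grip_force: 41.3
```

>>> {"method": "carry_out", "body": {"moves": [[0, 0, -4, 0, 0, 0], [0, 0, -4, 0, 0, 0], [0, 0, 0, 0, 0, 0], [0, 0, 0, 0, 0, 0]]}}

```text
t: 6.7
tcp_pos: [0.5652, -0.0363, 0.018]
orientation: [3.141, 0.001, 2.881]
force: [1.5, 0.3, -2.0]
gripper_width: 0.513
grip_force: 41.3
```

>>> {"method": "carry_out", "body": {"moves": [[0, 0, -1, 0, 0, 0], [0, 0, -1, 0, 0, 0], [0, 0, 0, 0, 0, 0], [0, 0, 0, 0, 0, 0]]}}

```text
t: 7.1
tcp_pos: [0.5652, -0.0364, 0.0164]
orientation: [3.141, 0.001, 2.881]
force: [-2.4, 0.6, 9.2]
gripper_width: 0.513
grip_force: 42.1
```

Contact with the floor (9 N). I'll release gently, then rise.

>>> {"method": "carry_out", "body": {"moves": [[0, 0, 0, 0, 0, 0], [0, 0, 0, 0, 0, 0], [0, 0, 0, 0, 0, 0], [0, 0, 0, 0, 0, 0], [0, 0, 0, 0, 0, 0]], "claw": 0}}

```text
t: 7.6
tcp_pos: [0.564, -0.0383, 0.0151]
orientation: [-3.139, -0.001, 2.879]
force: [-1.3, -6.0, 0.5]
gripper_width: 1.004
grip_force: 0.8
```

>>> {"method": "carry_out", "body": {"moves": [[0, 0, 15, 0, 0, 0], [0, 0, 25, 0, 0, 0], [0, 0, 40, 0, 0, 0], [0, 0, 45, 0, 0, 0], [0, 0, 45, 0, 0, 0]]}}

```text
t: 8.1
tcp_pos: [0.5643, -0.0364, 0.1868]
orientation: [-3.141, -0.001, 2.881]
force: [1.6, -0.4, 0.1]
gripper_width: 0.997
grip_force: 0.0
```

Run:
```python
from h import *
s=state();print(s["tcp_pos"],s["joint_positions"].round(2),s["gripper_width"])
c=snap("scene","s3")
a=cv2.resize(c["frame"][110:250,250:350],None,fx=4,fy=4,interpolation=cv2.INTER_CUBIC)
cv2.imwrite("pics/c3.png",a[:,:,::-1])
```

```text
[ 0.56430897 -0.03636083  0.1867681 ] [-0.04  0.46  0.04  1.79 -0.02  0.89  1.31] 0.9966665339001235
```

View pics/c3.png

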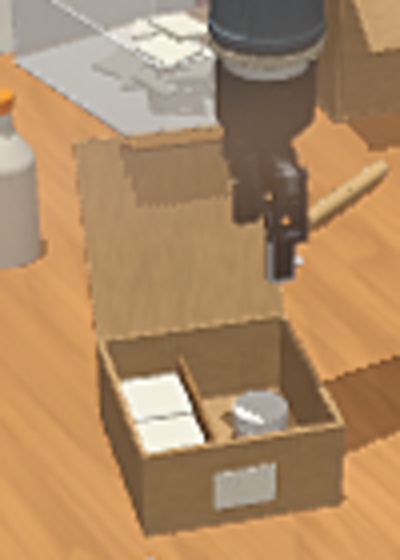

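The jar stands upright in the empty half (lid at crop (261,405)). Next I close the fingers, rise, and go over the flap's edge to come down behind it.

>>> {"method": "carry_out", "body": {"moves": [[0, 0, 35, 0, 0, 0], [0, 0, 40, 0, 0, 0], [0, 0, 40, 0, 0, 0], [-2, -25, 0, 0, 0, 0], [-3, -35, 0, 0, 0, 0]], "claw": 1}}

```text
t: 8.65
tcp_pos: [0.5606, -0.0949, 0.3016]
orientation: [3.14, 0.003, 2.885]
force: [0.4, -0.7, 0.1]
gripper_width: 0.146
grip_force: 0.0
```

>>> {"method": "carry_out", "body": {"moves": [[-4, -40, 0, 0, 0, 0], [-4, -40, 0, 0, 0, 0], [-4, -40, 0, 0, 0, 0], [-4, -35, 0, 0, 0, 0], [0, 0, 0, 0, 0, 0]]}}

```text
t: 9.15
tcp_pos: [0.5417, -0.2575, 0.3]
orientation: [-3.138, -0.0, 2.873]
force: [0.3, -0.1, -0.9]
gripper_width: -0.001
grip_force: 0.0
```

>>> {"method": "carry_out", "body": {"moves": [[0, 0, -30, 0, 0, 0], [0, 0, -35, 0, 0, 0], [0, 0, -30, 0, 0, 0], [0, 0, -15, 0, 0, 0], [0, 0, 0, 0, 0, 0]]}}

```text
t: 9.65
tcp_pos: [0.5426, -0.25, 0.1879]
orientation: [3.141, -0.005, 2.881]
force: [-0.2, 0.3, 0.2]
gripper_width: 0.004
grip_force: 0.0
```

>>> {"method": "carry_out", "body": {"moves": [[4, 15, 2, 0, 0, 0], [4, 15, 3, 0, 0, 0], [4, 15, 4, 0, 0, 0], [4, 15, 4, 0, 0, 0], [4, 15, 5, 0, 0, 0]]}}

```text
t: 10.15
tcp_pos: [0.5644, -0.1745, 0.2093]
orientation: [3.141, 0.001, 2.882]
force: [-0.4, -1.4, -0.6]
gripper_width: -0.002
grip_force: 0.4
```

>>> {"method": "carry_out", "body": {"moves": [[4, 15, 5, 0, 0, 0], [4, 15, 4, 0, 0, 0], [3, 12, 1, 0, 0, 0], [3, 12, 0, 0, 0, 0], [3, 12, 0, 0, 0, 0]]}}

```text
t: 10.65
tcp_pos: [0.5808, -0.1096, 0.2181]
orientation: [-3.141, -0.0, 2.88]
force: [-0.1, -0.9, -0.5]
gripper_width: -0.0
grip_force: 0.5
```

Run:
```python
from h import *
s=state();p=s["tcp_pos"];print(p,s["force"]);d=p[:2]-[.596,-.05];print(d@[.966,-.257],d@[.257,.966])
c=snap("scene","s4")
a=cv2.resize(c["frame"][90:250,230:370],None,fx=3,fy=3,interpolation=cv2.INTER_CUBIC)
cv2.imwrite("pics/c4.png",a[:,:,::-1])
```

```text
[ 0.58081299 -0.10957244  0.21807704] [-0.14910288 -0.88169281 -0.47848163]
0.0006394647155029017 -0.06145003998228461
```

View pics/c4.png

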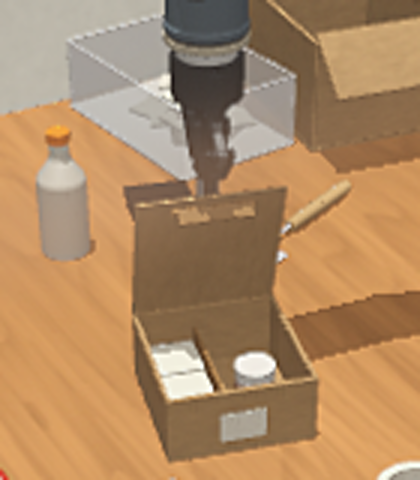

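The flap is being pushed over, now at about 1.3 rad, and the finger is behind its upper edge at crop (205,190). I'll continue along the arc.

>>> {"method": "carry_out", "body": {"moves": [[3, 11, -4, 0, 0, 0], [3, 11, -5, 0, 0, 0], [3, 11, -7, 0, 0, 0], [3, 11, -8, 0, 0, 0], [3, 11, -9, 0, 0, 0]]}}

```text
t: 11.2
tcp_pos: [0.596, -0.0543, 0.1845]
orientation: [3.141, -0.0, 2.881]
force: [0.3, -0.8, 1.8]
gripper_width: 0.001
grip_force: 0.6
```

>>> {"method": "carry_out", "body": {"moves": [[3, 11, -10, 0, 0, 0], [2, 8, -11, 0, 0, 0], [2, 8, -12, 0, 0, 0], [2, 7, -12, 0, 0, 0], [1, 5, -8, 0, 0, 0]]}}

```text
t: 11.7
tcp_pos: [0.6054, -0.0159, 0.1307]
orientation: [-3.141, -0.001, 2.881]
force: [0.3, -1.6, 1.5]
gripper_width: -0.001
grip_force: 0.7
```

>>> {"method": "carry_out", "body": {"moves": [[1, 5, -8, 0, 0, 0], [1, 4, -6, 0, 0, 0], [1, 4, -4, 0, 0, 0], [0, 0, 0, 0, 0, 0]]}}

```text
t: 12.1
tcp_pos: [0.6087, -0.0025, 0.1138]
orientation: [3.141, -0.001, 2.881]
force: [-0.0, -0.9, 0.1]
gripper_width: -0.002
grip_force: 0.2
```

Run:
```python
from h import *
s=state();p=s["tcp_pos"];print(p,s["force"]);d=p[:2]-[.596,-.05];print(d@[.966,-.257],d@[.257,.966])
c=snap("scene","s5")
a=cv2.resize(c["frame"][90:250,230:370],None,fx=4,fy=3.7,interpolation=cv2.INTER_CUBIC)
cv2.imwrite("pics/c5.png",a[:,:,::-1])
```

```text
[ 0.6086646  -0.00249204  0.11378145] [-0.01999791 -0.87812951  0.07842679]
2.4456983601075345e-05 0.04914748857655548
```

View pics/c5.png

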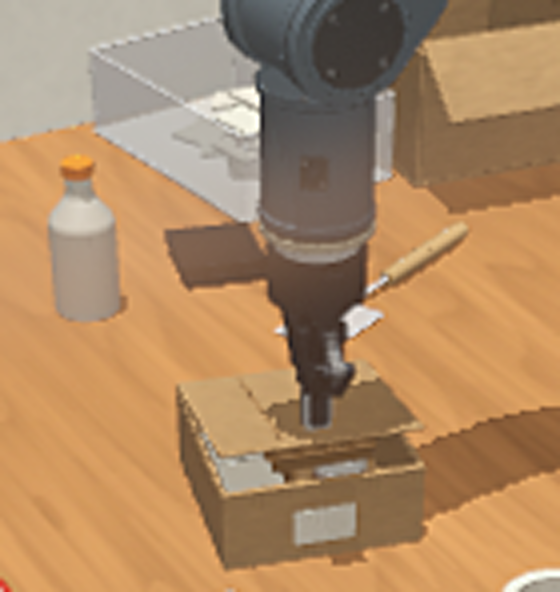

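The flap is nearly closed. The fingertip is on it at crop (316,420) and the tab is just above the rim. I'll press down.

>>> {"method": "carry_out", "body": {"moves": [[1, 4, -5, 0, 0, 0], [1, 4, -5, 0, 0, 0], [1, 4, -5, 0, 0, 0], [0, 0, -4, 0, 0, 0], [0, 0, -3, 0, 0, 0]]}}

```text
t: 12.65
tcp_pos: [0.6123, 0.01, 0.0924]
orientation: [3.14, 0.001, 2.882]
force: [-1.6, 2.3, 10.5]
gripper_width: -0.005
grip_force: 5.2
```

>>> {"method": "carry_out", "body": {"moves": [[0, 0, -3, 0, 0, 0], [0, 0, -2, 0, 0, 0], [0, 0, -2, 0, 0, 0], [0, 0, 0, 0, 0, 0]]}}

```text
t: 13.05
tcp_pos: [0.6119, 0.0091, 0.0852]
orientation: [3.141, 0.0, 2.881]
force: [0.3, 1.3, 1.3]
gripper_width: -0.003
grip_force: 0.9
```

>>> {"method": "carry_out", "body": {"moves": [[0, 0, -1, 0, 0, 0], [0, 0, -1, 0, 0, 0], [0, 0, 0, 0, 0, 0]]}}

```text
t: 13.35
tcp_pos: [0.612, 0.009, 0.0848]
orientation: [3.141, 0.001, 2.881]
force: [-5.3, 2.4, 18.9]
gripper_width: 0.005
grip_force: 9.5
```

It is firm against the stop (19 N). I'll retreat and check.

>>> {"method": "carry_out", "body": {"moves": [[0, 0, 10, 0, 0, 0], [0, 0, 30, 0, 0, 0], [0, 0, 40, 0, 0, 0], [0, 0, 40, 0, 0, 0], [0, 0, 40, 0, 0, 0]]}}

```text
t: 13.85
tcp_pos: [0.6112, 0.0081, 0.2447]
orientation: [-3.141, -0.001, 2.88]
force: [0.5, 0.8, -0.2]
gripper_width: -0.001
grip_force: 0.0
```

>>> {"method": "carry_out", "body": {"moves": [[0, 0, 30, 0, 0, 0], [0, 0, 0, 0, 0, 0], [0, 0, 0, 0, 0, 0], [0, 0, 0, 0, 0, 0], [0, 0, 0, 0, 0, 0]]}}

```text
t: 14.35
tcp_pos: [0.6111, 0.0086, 0.2718]
orientation: [-3.141, -0.002, 2.881]
force: [0.3, -0.1, 0.0]
gripper_width: 0.001
grip_force: 0.0
```

Run:
```python
from h import *
s=state();print(s["t"],s["tcp_pos"],s["force"])
snap("scene","s6")
```

```text
14.35 [0.6111018  0.00861063 0.27182571] [ 0.30366946 -0.07217947  0.02223272]
```

View pics/s6.png

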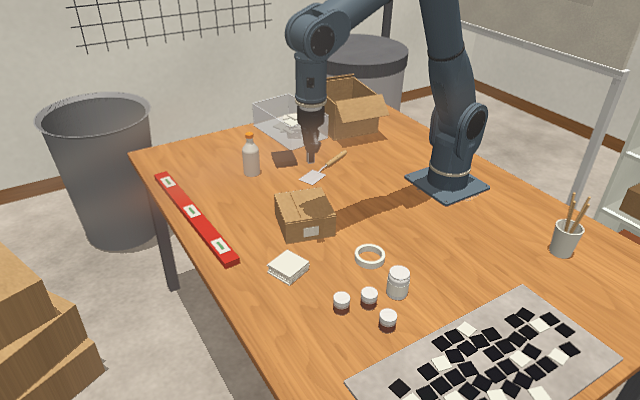

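The carton stays shut and level at (305,213) with the arm clear. The bystanders look unmoved: tape (370,256), can (398,282), tiles (288,266), glue (251,156).

```bash
python3 -c "
from bench import job
print(job.finish_job())"
```

```text
the job is handed in; nothing more can be done
None
```

The rightmost jar stands upright in the carton's empty half, the flap is snapped shut and stays shut, nothing else looks moved, and I handed the job in at about 14 s.

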